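# Load a slide carrier under the sprung clips of a reader stage

### The arm

A 7-joint arm with a two-finger parallel gripper is mounted at the origin on a cart in front of the work surface, level with it; the furniture and walls round the work are solid. World frame = base frame: x ahead of the robot, y to its left, z up, the work surface at z = 0. Lengths are in m, angles in rad, forces in N, time in s.
With the tool pointing down it reaches from about 0.425 to 0.925 m from the base axis. Payload 6.8 kg.
Tool frame: the origin (TCP) lies midway between the tips of the shut fingers; the grasp point (between the pads) lies 19 mm behind it; z points along the fingers, x is the direction in which the jaws open and shut, and the axes are right-handed (so a half turn about z gives the same grasp; the last joint's range is limited). The gripper opens to 88 mm and grips with 3 to 60 N. Pads are 20 mm wide; open, the fingers measure 115 mm over their backs; the gripper's body (75 mm by 178 mm) begins 61 mm behind the grasp point.
Start: joints at [1.114, 0.477, 0.022, 1.555, -0.011, 1.109, -0.083], TCP at [0.231, -0.634, 0.223] pointing down, gripper open.
Joint ranges: [-2.96, 2.96], [-0.34, 2.1], [-1.41, 1.46], [0.24, 2.44], [-1.37, 4.51], [0.17, 1.92], [-2.96, 2.96]. Speed limits (rad/s): [2.39, 2.39, 3.14, 3.14, 3.14, 3.14, 3.14].

### API

Orientations are given as [roll, pitch, yaw] about the fixed x, y, z axes, in that order (R = Rz(yaw) Ry(pitch) Rx(roll)).
In Python, from cell import robot gives the robot as it stands. The module is installed in compiled form; this text tells all that it offers.
- The arm moves only by the tool drive_tool, never from a script. Its argument "series" is a list of rows, each an object with "travel": the shift along the tool's x, y, z each as a share of 150 mm, from -1 to 1, a list of three; "twist": the turn, a rotation vector about the tool's x, y, z each as a share of 1.5 rad, from -1 to 1, a list of three; "claw": the opening, from -1 (shut) to 1 (fully open). A call has 1 to 12 rows; each row is the pose to reach, as a shift and turn from the pose commanded when the call began, along the tool's axes at that moment; what a row does not reach only later rows make up. A row lasts 1/10 s, in which the tool goes at most 50 mm and 8.59 degrees, less where a joint would pass 70% of its speed; a pose out of reach is approached as far as the arm can. A call with a number of a shift or a turn outside -1 to 1 is refused whole. A call with a gripper value outside its range is refused whole. The fingers move at their own pace and stop on an object; the grip force is fixed at half the most. Time passes only in rows, so rows that repeat a pose let the fingers close. It gives the time, the measured TCP pose, the force and the opening at its end, in the units of the state.
- robot.read_state(): the state, without advancing time (a new reading comes with each control period).
- robot.read_camera(name): name is "scene" or "side" or "wrist"; returns a dict with "img" (400x640x3 uint8, blue, green, red), "z_map" (400x640 float32, m along the optical axis (not along the pixel's ray), 0 where there is no reading), "fov_y" (degrees; the focal length in pixels is half the picture's height over the tangent of half this angle, whatever the lens; pixels are square), "cx", "cy" (the principal point, pixels), "R" (3x3) and "t" (3): a world point X has camera coordinates R X + t. Camera axes: x right, y down, z forward; pixel columns grow to the right and rows downward; lengths in m; the calibration is good to about 2 mm. A picture is of the moment at which its call begins.
- robot.hand_in(): hands the job in, once; it reports no verdict.
Trained networks look in a picture, given as the dict that the camera call returned (one of the last four; its "shot" number tells which), for a name from the list of things; names that differ only in an ending like _2 or _b are one class to them, and where a whole thing is asked for, a point or a joint stands for the part that bears it (a point fixed in the world has none). Each returns a list of dicts, best first, with "score" (0 to 1); they miss things now and then, are a little off and sometimes report something else, mostly with a low value. They report only what shows in the picture. A call takes as long as a camera call. They do not tell look-alikes from the thing itself.
- robot.outline_of(label, picture): "pixels" (400x640 bool, what is visible of it).
- robot.tip_of(label, picture): "centre" ([x, y, z] in m, in world coordinates, good to about 4 mm: a listed point, or the origin of a listed thing).
The state is a dict: "clock": time; "joint_pos": joint angles; "qd": joint speeds; "joint_efforts": joint torques, N m; "ee_pos": TCP position; "tcp_rot": TCP orientation; "wrist_force": force on the tool from outside, world axes, zero at the start; "torque": the same for the moment, N m; "opening": opening from 0.0 (shut) to 1.0 (fully open).
Only numpy, scipy, OpenCV 4.12 (cv2) and the standard library are available. Lean on these libraries where they do the work, as an engineer would, in place of code of your own. Each camera call takes 0.05 s, during which the arm holds its last target. There are 200 camera calls.

### The job

Pick up the blue slide carrier by its upright grip and load it into the slide reader's stage: lay its bevelled end flat on the deck, slide it along the channel under the two sprung clips so that they ride up, and push gently until both clips snap down into the carrier's notches, then let go and leave it lying flat there. The clips and their end stop are adjustable and may stand up to about a centimetre nearer or farther than usual, so feel for them, and do not ram the carrier against the stop or press it hard on the stage. Leave the other things on the worktop where they are.

Things in the scene. Friction and masses are not known exactly. Their poses are not given: they have to be found in the camera images.
- carrier: Loose blue plastic slide carrier (about 60 g) with a glass slide: tray 108 mm long (x -54..54), 36 mm wide (y). Origin: centre of its underside; +x to its bevelled leading end, z up. A rail, top at 6 mm, runs along each long edge (|y| 13..18 mm); each has a notch 10 mm long, 3.5 mm deep, centred at x = 20 mm, for a clip's nose.
- carrier_grip (a point): Centre of the top of the carrier's upright grip at its tail, 30 mm above the underside, at carrier x = -40 mm. The grip is a block 24 mm long (x), 12 mm wide (y), standing on the tray (tray and rails at most 6 mm high); pinch it across its width from above.
- carrier_nose (a point): Lower edge of the carrier's leading end, in its middle (carrier x = 54 mm, z = 0). Over the last 16 mm each rail slopes down from 6 to about 1 mm height: the bevel that lifts the clips.
- stage: Slide reader stage, white with an aluminium deck, fixed. Origin at worktop height, +x the loading direction, z up. Deck top at z = 24 mm, x -62..90, 64 mm wide, open at its -x end. Channel: two fences 4.5 mm high, 39 mm apart, x 14..58. A clip head with end stop and two clips stands behind it, then a housing 40 mm high (x 87..109); nothing else is over 45 mm.
- stage_mouth (a point): Middle of the channel's flared mouth, on the deck, at stage x = -2 mm; the mouth is about 45 mm wide and narrows to 39 mm at x = 14 mm. The deck before it (x -62..-2) is bare. Axes as the stage's.
- stage_home (a point): On the deck, in the channel's middle: where the carrier's origin lies when home with the clip head at mid range. The head is locked up to 12 mm nearer or farther along x (not measured). Clips begin to ride up about 32 mm short of home and snap down in the last 2 mm before the rigid stop. Sliding takes about 2 to 9 N; over 30 N between carrier and stage is ramming. Axes as the stage's.
- clip_left (a joint): Angle (rad) of the sprung steel clip on the stage's +y side, hinged at the stop, reaching 42 mm back over the rail: 0 = down with no carrier, about 0.095 riding on a rail, about 0.01 snapped into the notch. Its nose (7 mm round, at stage x = 20 mm, y = 16 mm with the head at mid range) hangs 2 mm over the deck at 0, pressed down with 1 to 3 N.
- clip_right (a joint): The same for the clip on the stage's -y side (y = -16 mm).
- cuvette_box: closed white lidded box, 54x80x34 mm, bystander in front of the analyser; origin at the centre of its underside
- slide_box: closed blue lidded box, 57x87x32 mm, bystander in front of the analyser; origin at the centre of its underside
- pen_blue: blue and white ballpoint pen lying flat, 9x142x11 mm, bystander; origin under its middle
- tape_roll: roll of masking tape lying flat, 66 mm across, 18 mm high, bystander; origin at the centre of its underside
- reagent_e: brown reagent bottle with a yellow cap, 44 mm across, 90 mm high, bystander; origin at the centre of its underside
There are look-alikes about, which are no part of the job. There is more than one size of the carrier; the job needs the smaller.

How it is judged:
By the outcome, as a careful person would: the job done as asked, in the order asked, and still so for the second after the job is handed in, with the robot touching nothing.
It also fails if it takes over 56 s, if anything falls off the work surface, if the arm or the gripper's body presses on something with over 40 N, if the wrist force passes 120 N, or if a joint passes its speed limit or range.

## Working session

There is one attempt and no reset: what is moved stays moved. The work goes in short steps, Python scripts to look and compute and a tool call to move; the robot and the scene stay as the last step left them, time stands still between calls to the robot, and variables do not carry over. Pictures are saved under pics/ and viewed, about 8 in all and at most 12, crops included, and the job is handed in when it is done.

Besides the shell and the picture viewer there is one more tool, called by a JSON object that holds its "method" and its "body", one argument or row to a line. drive_tool: Moves the arm, as the interface text tells. Shift numbers are shares of 150 mm and turn numbers shares of 1.5 rad, none past 1 either way. Its arguments: {"type":"object","properties":{"series":{"type":"array","items":{"type":"object","properties":{"travel":{"type":"array","items":{"type":"number","minimum":-1,"maximum":1}},"twist":{"type":"array","items":{"type":"number","minimum":-1,"maximum":1}},"claw":{"type":"number"}}}}},"required":["series"]}

```bash
mkdir -p pics; cat > h.py <<'E'
import numpy as np, cv2
from cell import robot
np.set_printoptions(precision=4,suppress=True)
def proj(c,X):
    f=200/np.tan(np.radians(c['fov_y'])/2); p=c['R']@np.array(X)+c['t']; return p[0]/p[2]*f+c['cx'],p[1]/p[2]*f+c['cy']
def world(c,mask):
    f=200/np.tan(np.radians(c['fov_y'])/2); v,u=np.nonzero(mask&(c['z_map']>0)); z=c['z_map'][v,u]
    P=np.stack([(u-c['cx'])/f*z,(v-c['cy'])/f*z,z],1); return (P-c['t'])@np.array(c['R'])
E
python3 - <<'E'
from h import *
s=robot.read_state(); print({k:s[k] for k in('clock','ee_pos','tcp_rot','wrist_force','opening')})
for n in('scene','side'):
    c=robot.read_camera(n); cv2.imwrite(f'pics/{n}0.png',c['img'])
    for l in('carrier','carrier_grip','carrier_nose','stage','stage_mouth','stage_home'):
        for d in robot.tip_of(l,c): print(n,l,round(d['score'],2),np.array(d['centre']),np.array(proj(c,d['centre'])).round())
E
```

```text
{'clock': 0.0, 'ee_pos': array([ 0.2305, -0.6338,  0.2217]), 'tcp_rot': array([ 3.1414,  0.0018, -1.222 ]), 'wrist_force': array([0.3957, 0.0136, 0.2657]), 'opening': 1.0045365956031083}
scene carrier 0.88 [ 0.4162 -0.0477  0.0035] [380. 241.]
scene carrier 0.67 [ 0.5245 -0.1894  0.0006] [376. 202.]
scene carrier_grip 0.9 [ 0.3812 -0.0936  0.04  ] [406. 225.]
scene carrier_grip 0.86 [ 0.4828 -0.1761  0.0306] [387. 200.]
scene carrier_nose 0.85 [0.4516 0.0164 0.0007] [351. 248.]
scene carrier_nose 0.81 [ 0.5746 -0.2058  0.0025] [364. 193.]
scene carrier_nose 0.19 [0.5438 0.0962 0.0214] [298. 239.]
scene stage 0.67 [ 0.546   0.0975 -0.0013] [296. 247.]
scene stage_mouth 0.26 [ 0.6398 -0.1748 -0.0004] [338. 190.]
scene stage_home 0.92 [0.5465 0.0973 0.0261] [296. 237.]
side carrier 0.82 [ 0.5256 -0.1907  0.0009] [393. 184.]
side carrier 0.72 [ 0.4872 -0.1717  0.0303] [398. 189.]
side carrier_grip 0.69 [ 0.3764 -0.0929  0.0442] [401. 231.]
side carrier_grip 0.6 [ 0.4863 -0.1726  0.0316] [399. 189.]
side carrier_nose 0.58 [ 0.5731 -0.2046 -0.0018] [386. 171.]
side carrier_nose 0.55 [0.4569 0.0128 0.0009] [338. 238.]
side stage 0.73 [0.5438 0.0996 0.0004] [284. 227.]
side stage_mouth 0.79 [0.5399 0.1007 0.0196] [284. 223.]
side stage_home 0.3 [0.655  0.273  0.0033] [192. 223.]
```

View pics/scene0.png

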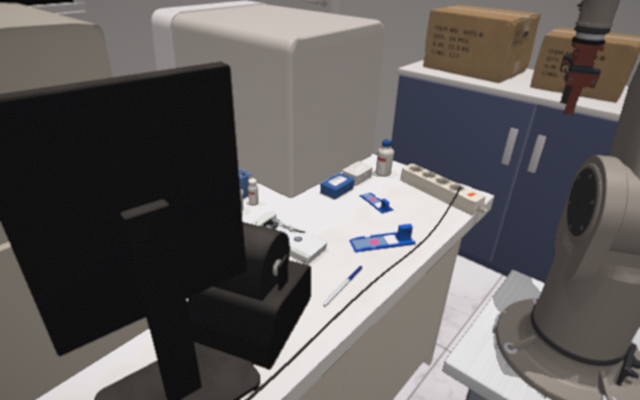

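View pics/side0.png

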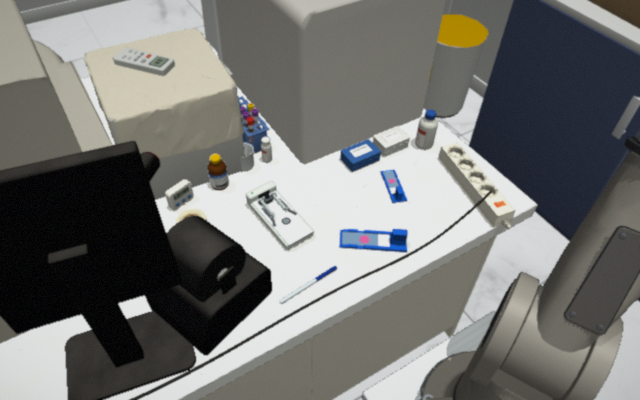

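The side view shows two blue carriers: a small one at (393,184) and a larger one at (373,240). Grip to nose, the small one measures about 95 mm with its grip top at 31 mm; the large one about 133 mm and 40 mm. The small one matches the 94 mm and 30 mm in the description. The stage is at (282,217), with its clip head at the far (upper left) end. Next I'll confirm this in a crop and get the axes.

```bash
python3 - <<'E'
from h import *
cs=robot.read_camera('side'); 
cv2.imwrite('pics/crop1.png',cv2.resize(cs['img'][140:265,230:430],None,fx=4,fy=4,interpolation=cv2.INTER_CUBIC))
for n,c in(('side',cs),('scene',robot.read_camera('scene'))):
    for l in('carrier','stage'):
        for d in robot.outline_of(l,c):
            m=d['pixels']; v,u=np.nonzero(m); P=world(c,m)
            zs=(P[:,2]>-.003)&(P[:,2]<(.008 if l=='carrier' else .03)) 
            if l=='stage': zs&=P[:,2]>.02
            if zs.sum()<20: continue
            r=cv2.minAreaRect((P[zs,:2]*1000).astype(np.float32))
            print(n,l,round(d['score'],2),u.mean().round(),v.mean().round(),m.sum(),r,'zmax',P[:,2].max())
E
```

```text
side carrier 0.93 373.0 240.0 1322 ((413.354248046875, -46.514991760253906), (142.17013549804688, 58.27060317993164), 57.34776306152344) zmax 0.043309941953270446
side carrier 0.67 393.0 186.0 535 ((524.8506469726562, -188.0056915283203), (41.87797164916992, 114.27543640136719), 68.51861572265625) zmax 0.031797284818327234
side stage 0.77 278.0 216.0 2124 ((563.4417114257812, 101.1201400756836), (165.7407684326172, 73.49220275878906), 5.622633457183838) zmax 0.04322316744343099
scene carrier 0.73 377.0 202.0 345 ((526.1679077148438, -190.9781494140625), (44.93132400512695, 116.17328643798828), 70.4233169555664) zmax 0.033655978716173714
scene carrier 0.56 385.0 239.0 1083 ((421.60528564453125, -62.4410400390625), (160.33184814453125, 87.06101989746094), 56.057254791259766) zmax 0.045149709042794896
scene stage 0.82 295.0 237.0 1322 ((558.884033203125, 100.02809143066406), (151.93165588378906, 76.32650756835938), 5.505652904510498) zmax 0.19291319502851528
scene stage 0.73 337.0 185.0 620 ((622.1326293945312, -156.13723754882812), (100.48729705810547, 45.72894287109375), 57.06901550292969) zmax 0.03778046597489697
```

View pics/crop1.png

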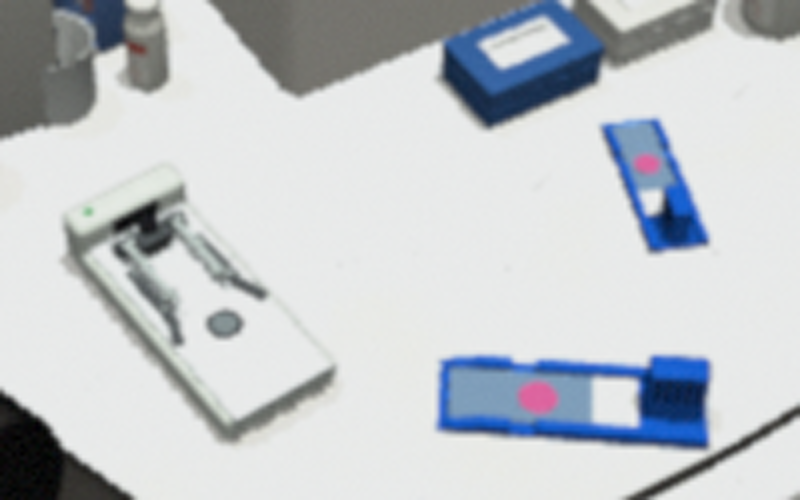

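The crop confirms it: the small carrier is the upper-right one, with its pink slide at (648,165) and grip at (678,215) in the crop, nose pointing away. The large one at (575,395) is the look-alike. The stage's clips and housing are at its far end. I'm moving above the small grip.

{"method": "drive_tool", "body": {
  "series": [
    {"travel": [-0.767, -0.881, 0], "twist": [0, 0, 0], "claw": 1},
    {"travel": [-0.767, -0.881, 0], "twist": [0, 0, 0], "claw": 1},
    {"travel": [-0.767, -0.881, 0], "twist": [0, 0, 0], "claw": 1},
    {"travel": [-0.767, -0.881, 0], "twist": [0, 0, 0], "claw": 1}
  ]
}}

```text
clock: 1.4
ee_pos: [0.3184, -0.477, 0.2228]
tcp_rot: [-3.14, 0.001, -1.217]
wrist_force: [0.7, -0.4, 0.2]
opening: 1.002
```

{"method": "drive_tool", "body": {
  "series": [
    {"travel": [-0.767, -0.881, 0], "twist": [0, 0, 0], "claw": 1},
    {"travel": [-0.767, -0.881, 0], "twist": [0, 0, 0], "claw": 1},
    {"travel": [-0.767, -0.881, 0], "twist": [0, 0, 0], "claw": 1},
    {"travel": [-0.767, -0.881, 0], "twist": [0, 0, 0], "claw": 1}
  ]
}}

```text
clock: 1.8
ee_pos: [0.4028, -0.3235, 0.223]
tcp_rot: [-3.14, 0.0, -1.217]
wrist_force: [-0.0, -1.2, 0.0]
opening: 0.996
```

{"method": "drive_tool", "body": {
  "series": [
    {"travel": [-0.767, -0.881, 0], "twist": [0, 0, 0.46], "claw": 1},
    {"travel": [-0.767, -0.881, 0], "twist": [0, 0, 0.46], "claw": 1},
    {"travel": [-0.767, -0.881, 0], "twist": [0, 0, 0.46], "claw": 1},
    {"travel": [-0.767, -0.881, 0], "twist": [0, 0, 0.46], "claw": 1},
    {"travel": [-0.767, -0.881, 0], "twist": [0, 0, 0.46], "claw": 1},
    {"travel": [-0.767, -0.881, 0], "twist": [0, 0, 0.46], "claw": 0}
  ]
}}

```text
clock: 2.4
ee_pos: [0.486, -0.173, 0.2228]
tcp_rot: [-3.141, 0.0, -1.91]
wrist_force: [0.2, -0.3, 0.2]
opening: 0.944
```

```bash
cat > look.py <<'E'
from h import *
import sys
def yawof(p): return np.degrees(p)
s=robot.read_state(); print({k:s[k] for k in('clock','joint_pos','ee_pos','tcp_rot','wrist_force','opening')})
c=robot.read_camera('wrist'); cv2.imwrite(sys.argv[1],c['img'])
print('cam',-np.array(c['R']).T@c['t'])
for l in sys.argv[2:]:
    for d in robot.tip_of(l,c): print(l,round(d['score'],2),np.array(d['centre']),np.array(proj(c,d['centre'])).round())
E
python3 look.py pics/w1.png carrier carrier_grip carrier_nose
```

```text
{'clock': 2.4, 'joint_pos': array([ 0.3497,  0.2225, -0.1491,  1.9237,  0.0389,  0.9978, -1.7271]), 'ee_pos': array([ 0.486 , -0.173 ,  0.2228]), 'tcp_rot': array([-3.1413,  0.0001, -1.9103]), 'wrist_force': array([ 0.171 , -0.3078,  0.2384]), 'opening': 0.9441522659205519}
cam [ 0.5659 -0.2011  0.3833]
carrier 0.74 [ 0.4105 -0.0475  0.0002] [246. 254.]
carrier 0.64 [0.5496 0.0965 0.021 ] [ 81. 198.]
carrier 0.56 [ 0.5297 -0.1872  0.0005] [316. 130.]
carrier_grip 0.91 [ 0.4918 -0.1708  0.0296] [314. 170.]
carrier_grip 0.62 [ 0.3781 -0.0944  0.0412] [285. 281.]
carrier_nose 0.95 [ 0.571  -0.2127 -0.0002] [325.  86.]
carrier_nose 0.86 [0.4561 0.0131 0.0008] [188. 238.]
```

View pics/w1.png

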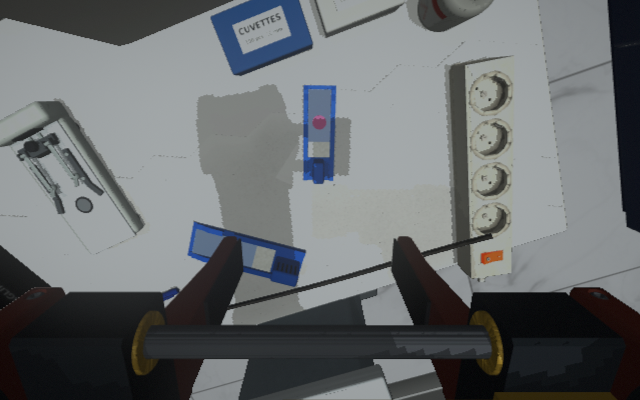

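The wrist view shows the small carrier upright at (319,135) with its grip at (317,172), the large one at (247,253), and the whole stage at left, (75,190). I'll measure both from this height.

```bash
cat > meas.py <<'E'
from h import *
c=robot.read_camera('wrist')
hsv=cv2.cvtColor(c['img'],cv2.COLOR_BGR2HSV)
m=np.zeros((400,640),bool); m[75:192,290:350]=1
P=world(c,m&(hsv[...,1]>60)); print('n',len(P))
top=P[P[:,2]>.024]; print('grip top',len(top),(top.min(0)+top.max(0))/2,cv2.minAreaRect((top[:,:2]*1000).astype(np.float32)))
tr=P[(P[:,2]<.010)]; print('tray',cv2.minAreaRect((tr[:,:2]*1000).astype(np.float32)))
for l in('stage',):
    for d in robot.outline_of(l,c):
        Q=world(c,d['pixels']); k=(Q[:,2]>.019)&(Q[:,2]<.032); 
        if k.sum()>50: print(l,d['score'],cv2.minAreaRect((Q[k,:2]*1000).astype(np.float32)),np.median(Q[k,2]))
    for l in('stage','stage_mouth','stage_home'):
        for d in robot.tip_of(l,c): print(l,round(d['score'],2),np.array(d['centre']))
E
python3 meas.py
```

```text
n 2657
grip top 224 [ 0.4875 -0.1745  0.0273] ((487.5597839355469, -174.1752471923828), (11.26332950592041, 22.748640060424805), 70.58055114746094)
tray ((521.4514770507812, -187.05703735351562), (36.54759216308594, 113.46549987792969), 69.62347412109375)
stage 0.76 ((569.23974609375, 99.04745483398438), (171.8929443359375, 74.29798889160156), 4.761388778686523) 0.022646597105076875
stage 0.61 [0.5456 0.0952 0.004 ]
stage_mouth 0.82 [0.5433 0.0963 0.0255]
stage_home 0.9 [0.5466 0.0974 0.0215]
```

{"method": "drive_tool", "body": {
  "series": [
    {"travel": [0.006, -0.013, 0.3], "twist": [0, 0, 0.007], "claw": 0},
    {"travel": [0.006, -0.013, 0.6], "twist": [0, 0, 0.007], "claw": 0},
    {"travel": [0.006, -0.013, 0.9], "twist": [0, 0, 0.007], "claw": 0},
    {"travel": [0.006, -0.013, 1.0], "twist": [0, 0, 0.007], "claw": 0}
  ]
}}

```text
clock: 3.25
ee_pos: [0.484, -0.1755, 0.0687]
tcp_rot: [3.135, -0.0, -1.922]
wrist_force: [-1.0, 0.0, -0.5]
opening: 0.502
```

{"method": "drive_tool", "body": {
  "series": [
    {"travel": [0, 0, 0.2], "twist": [0, 0, 0], "claw": 0},
    {"travel": [0, 0, 0.35], "twist": [0, 0, 0], "claw": 0},
    {"travel": [0, 0, 0.418], "twist": [0, 0, 0], "claw": 0},
    {"travel": [0, 0, 0.418], "twist": [0, 0, 0], "claw": 0}
  ]
}}

```text
clock: 3.65
ee_pos: [0.486, -0.1759, 0.0089]
tcp_rot: [3.139, -0.0, -1.922]
wrist_force: [0.4, 0.1, 0.7]
opening: 0.503
```

```bash
python3 look.py pics/w2.png carrier_grip carrier_nose carrier
```

```text
{'clock': 3.65, 'joint_pos': array([ 0.3208,  0.5376, -0.1171,  2.073 ,  0.1165,  0.5395, -1.8026]), 'ee_pos': array([ 0.486 , -0.1759,  0.0089]), 'tcp_rot': array([ 3.1392, -0.0002, -1.9224]), 'wrist_force': array([0.4146, 0.1019, 0.6827]), 'opening': 0.5032147324300904}
cam [ 0.566  -0.2051  0.1692]
carrier_grip 0.94 [ 0.4948 -0.1754  0.0298] [310. 262.]
carrier_nose 0.73 [ 0.5736 -0.2104 -0.0031] [322.  75.]
carrier 0.81 [ 0.5275 -0.1874  0.0002] [311. 177.]
```

View pics/w2.png

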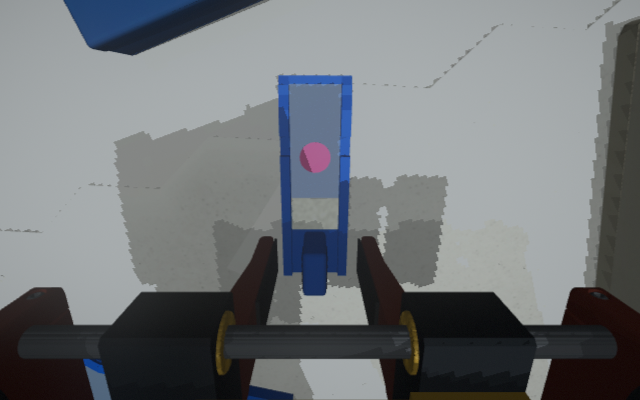

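```bash
python3 - <<'E'
from h import *
s=robot.read_state(); c=robot.read_camera('wrist')
p=s['ee_pos']; a=-1.922; X=np.array([np.cos(a),np.sin(a),0]); u=np.array([-np.sin(a),np.cos(a),0])
for k in(-10,0,10): print('tip',k,proj(c,p+u*k/1e3),'grasp z30',proj(c,p+u*k/1e3+[0,0,.021]))
hsv=cv2.cvtColor(c['img'],cv2.COLOR_BGR2HSV)
m=np.zeros((400,640),bool); m[225:300,298:332]=1
P=world(c,m&(hsv[...,1]>60)); t=P[P[:,2]>.024]
print(len(t),(t.min(0)+t.max(0))/2,cv2.minAreaRect((t[:,:2]*1000).astype(np.float32)))
q=(cv2.minAreaRect((t[:,:2]*1000).astype(np.float32))[0]/np.float64(1000)); d=np.append(q,0)-p; print('dx,dy tool(mm)',d@X*1e3,d@-u*1e3, 'u',u)
m[:]=0; m[60:300,260:370]=1; P=world(c,m&(hsv[...,1]>60)&(c['z_map']<.19)); t=P[(P[:,2]<.01)]; print('tray',cv2.minAreaRect((t[:,:2]*1000).astype(np.float32)))
E
```

```text
tip -10 (np.float64(317.3382910517931), np.float64(272.8125938398689)) grasp z30 (np.float64(317.35412651335344), np.float64(294.7900769165958))
tip 0 (np.float64(317.3337260368352), np.float64(256.6914165922876)) grasp z30 (np.float64(317.34928756662674), np.float64(277.05436745995917))
tip 10 (np.float64(317.32900379463985), np.float64(240.0149973166361)) grasp z30 (np.float64(317.3442605266047), np.float64(258.6292583830736))
1055 [ 0.4869 -0.1745  0.0269] ((486.87322998046875, -174.29031372070312), (12.542805671691895, 24.289363861083984), 68.85150146484375)
dx,dy tool(mm) -1.5943125018358724 1.623459613215337 u [ 0.939 -0.344  0.   ]
tray ((524.2003173828125, -188.5668487548828), (36.8282470703125, 107.74768829345703), 69.66702270507812)
```

The fingers straddle the grip at (315,270) with about 1.6 mm of offset each way. I'll correct that, then close and lift.

{"method": "drive_tool", "body": {
  "series": [
    {"travel": [-0.011, 0.011, 0], "twist": [0, 0, 0], "claw": 0},
    {"travel": [-0.011, 0.011, 0], "twist": [0, 0, 0], "claw": -1},
    {"travel": [-0.011, 0.011, 0], "twist": [0, 0, 0], "claw": -1},
    {"travel": [-0.011, 0.011, 0], "twist": [0, 0, 0], "claw": -1},
    {"travel": [-0.011, 0.011, 0], "twist": [0, 0, 0], "claw": -1},
    {"travel": [-0.011, 0.011, 0], "twist": [0, 0, 0], "claw": -1},
    {"travel": [-0.011, 0.011, 0], "twist": [0, 0, 0], "claw": -1}
  ]
}}

```text
clock: 4.6
ee_pos: [0.4859, -0.1739, 0.01]
tcp_rot: [-3.142, -0.0, -1.922]
wrist_force: [-0.2, 1.3, -0.1]
opening: 0.132
```

{"method": "drive_tool", "body": {
  "series": [
    {"travel": [-0.011, 0.011, -0.1], "twist": [0, 0, 0], "claw": -1},
    {"travel": [-0.011, 0.011, -0.3], "twist": [0, 0, 0], "claw": -1},
    {"travel": [-0.011, 0.011, -0.5], "twist": [0, 0, 0], "claw": -1},
    {"travel": [-0.011, 0.011, -0.6], "twist": [0, 0, 0], "claw": -1},
    {"travel": [-0.011, 0.011, -0.6], "twist": [0, 0, 0], "claw": -1}
  ]
}}

```text
clock: 5.1
ee_pos: [0.4866, -0.1721, 0.103]
tcp_rot: [-3.136, 0.0, -1.923]
wrist_force: [-1.2, 0.1, -0.2]
opening: 0.136
```

{"method": "drive_tool", "body": {
  "series": [
    {"travel": [-0.25, 0.15, -0.07], "twist": [0, 0, 0], "claw": -1},
    {"travel": [-0.5, 0.3, -0.1], "twist": [0, 0, 0], "claw": -1},
    {"travel": [-0.762, 0.444, -0.1], "twist": [0, 0, 0], "claw": -1}
  ]
}}

```text
clock: 5.4
ee_pos: [0.461, -0.0405, 0.1151]
tcp_rot: [-3.141, -0.0, -1.924]
wrist_force: [0.7, 0.7, -0.3]
opening: 0.134
```

{"method": "drive_tool", "body": {
  "series": [
    {"travel": [-0.25, 0.15, 0], "twist": [0, 0, -0.08], "claw": -1},
    {"travel": [-0.5, 0.3, 0], "twist": [0, 0, -0.16], "claw": -1},
    {"travel": [-0.7, 0.41, 0], "twist": [0, 0, -0.25], "claw": -1},
    {"travel": [-0.762, 0.444, 0], "twist": [0, 0, -0.293], "claw": -1},
    {"travel": [-0.762, 0.444, 0], "twist": [0, 0, -0.293], "claw": -1}
  ]
}}

```text
clock: 5.9
ee_pos: [0.4377, 0.0906, 0.1145]
tcp_rot: [3.141, 0.001, -1.478]
wrist_force: [-0.9, 0.2, -0.6]
opening: 0.137
```

```bash
python3 look.py pics/w3.png carrier_grip carrier_nose carrier stage stage_mouth stage_home
```

```text
{'clock': 5.9, 'joint_pos': array([-0.0354,  0.2788, -0.352 ,  2.1628,  0.1427,  0.7222, -1.9607]), 'ee_pos': array([0.4377, 0.0906, 0.1145]), 'tcp_rot': array([ 3.1406,  0.0006, -1.4784]), 'wrist_force': array([-0.901 ,  0.2181, -0.6208]), 'opening': 0.1369296546484394}
cam [0.5223 0.0984 0.275 ]
carrier_grip 0.97 [ 0.3801 -0.0913  0.0388] [527. 293.]
carrier_grip 0.85 [0.4421 0.0899 0.1368] [319. 271.]
carrier_nose 0.73 [0.5306 0.0969 0.1036] [322.  77.]
carrier_nose 0.69 [ 0.4558  0.013  -0.0004] [407. 183.]
carrier 0.92 [ 0.4119 -0.0497 -0.0007] [466. 235.]
carrier 0.67 [0.482  0.0966 0.1035] [314. 173.]
stage 0.56 [0.5455 0.0975 0.0001] [321.  63.]
stage_mouth 0.73 [0.5427 0.0981 0.0262] [320.  64.]
stage_home 0.74 [0.5481 0.0922 0.021 ] [329.  57.]
stage_home 0.53 [0.5413 0.0976 0.0224] [321.  67.]
```

View pics/w3.png

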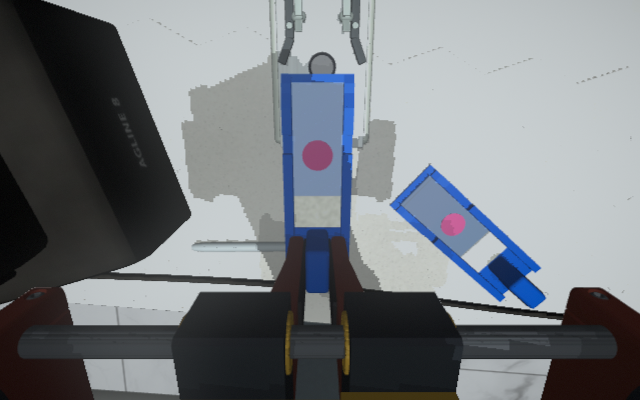

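The carrier is held straight at (318,160). The stage lies beyond it, with the clips' noses at (285,55) and (358,55). I'll rectify the deck plane into nominal stage axes to measure the alignment.

```bash
cat > rect.py <<'E'
from h import *
import sys
O=np.array([.545,.0975]); YAW=.09
ex=np.array([np.cos(YAW),np.sin(YAW)]); ey=np.array([-ex[1],ex[0]])
def rect(c,z,x0,x1,y0,y1,k=5):  # image: up=+x stage, left=+y
    st=[(x0,y0),(x1,y0),(x1,y1),(x0,y1)]
    src=np.float32([proj(c,np.append(O+(a*ex+b*ey)/1e3,z)) for a,b in st])
    dst=np.float32([((y1-b)*k,(x1-a)*k) for a,b in st])
    return cv2.warpPerspective(c['img'],cv2.getPerspectiveTransform(src,dst),(int((y1-y0)*k),int((x1-x0)*k)),flags=cv2.INTER_CUBIC)
if __name__=='__main__':
    c=robot.read_camera('wrist')
    a=rect(c,.024,-65,45,-40,40); 
    s=robot.read_state(); zc=s['ee_pos'][2]-.010
    b=rect(c,zc+.006,-130,-15,-30,30)
    for im,x1,y1 in((a,45,40),(b,-15,30)):
        for g in range(0,im.shape[0],50): cv2.line(im,(0,g),(8,g),(0,0,255),1); cv2.putText(im,str(int(x1-g/5)),(9,g+4),0,.35,(0,0,255))
        for g in range(0,im.shape[1],50): cv2.line(im,(g,0),(g,8),(0,0,255),1); cv2.putText(im,str(int(y1-g/5)),(g,18),0,.35,(0,0,255))
        cv2.line(im,(y1*5,0),(y1*5,im.shape[0]),(0,180,0),1)
    h=max(a.shape[0],b.shape[0]); pad=lambda i:cv2.copyMakeBorder(i,0,h-i.shape[0],0,5,cv2.BORDER_CONSTANT)
    cv2.imwrite(sys.argv[1],np.hstack([pad(a),pad(b)]))
E
python3 rect.py pics/r1.png; python3 - <<'E'
from rect import *
c=robot.read_camera('wrist')
P=world(c,np.ones((400,640),bool)); S=np.c_[(P[:,:2]-O)@ex,(P[:,:2]-O)@ey,P[:,2]]*1e3
k=(S[:,2]>20)&(S[:,2]<27)
for x in range(-60,50,10):
    y=S[k&(abs(S[:,0]-x)<5)&(abs(S[:,1])<50),1]
    if len(y)>10: print(x,len(y),np.percentile(y,[0,1,99,100]).round(1))
k=(abs(S[:,1])<30)&(S[:,2]>95)&(S[:,2]<116)&(S[:,0]>-130)
for x in range(-110,-10,10):
    y=S[k&(abs(S[:,0]-x)<5)]
    if len(y)>10: print('carr',x,np.percentile(y[:,1],[0,1,99,100]).round(1),np.median(y[:,2]).round(1),y[:,0].max().round(1))
E
```

```text
-60 119 [-33.7 -33.6  33.9  34.8]
-50 212 [-35.1 -34.7  34.5  34.6]
-40 228 [-35.5 -35.4  34.7  35.3]
-30 232 [-35.6 -34.5  34.9  35.8]
-20 261 [-35.6 -34.7  35.1  35.4]
-10 537 [-35.1 -34.4  34.   34.8]
0 1338 [-35.4 -33.8  34.2  35.8]
10 1357 [-35.1 -33.5  33.9  35.3]
20 1271 [-35.4 -34.1  34.1  35.9]
30 1117 [-35.4 -34.   34.2  35.9]
40 591 [-35.1 -33.6  34.5  35.7]
carr -110 [-17.7 -17.7  18.2  18.2] 108.9 -105.2
carr -100 [-18.  -17.5  17.9  18. ] 108.6 -95.0
carr -90 [-17.8 -17.6  17.9  18.1] 107.3 -85.0
carr -80 [-17.9 -17.5  17.6  18. ] 107.2 -75.0
carr -70 [-17.9 -17.7  17.8  18. ] 107.2 -65.0
carr -60 [-18.  -17.8  17.5  17.9] 107.2 -55.0
carr -50 [-18.1 -17.8  17.5  17.9] 106.9 -45.0
carr -40 [-18.  -17.8  17.6  17.8] 106.9 -35.0
carr -30 [-18.3 -18.   17.3  17.7] 107.2 -25.0
carr -20 [-18.2 -18.   17.2  17.7] 106.9 -15.0
```

View pics/r1.png

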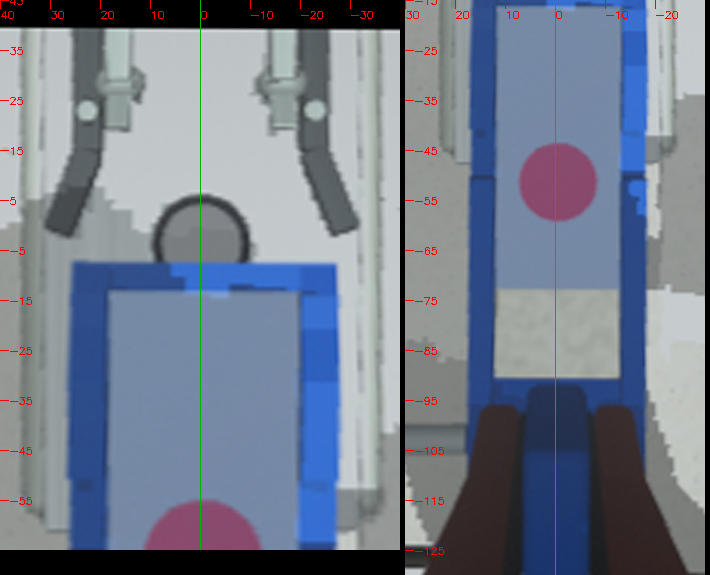

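The stage is centred on my frame within about 0.3 mm and its yaw is 0.09. The carrier is centred with about 0.3° of skew, its nose at x≈-12. Before lowering I'll check the clearance to the black instrument on the left.

```bash
python3 - <<'E'
from rect import *
for n in('wrist','side','scene'):
    c=robot.read_camera(n); m=np.zeros((400,640),bool); m[:290 if n=='wrist' else 400,:200 if n=='wrist' else 640]=1
    P=world(c,m); S=np.c_[(P[:,:2]-O)@ex,(P[:,:2]-O)@ey,P[:,2]]*1e3
    for x in range(-180,60,30):
        k=(abs(S[:,0]-x)<15)&(S[:,1]>60)&(S[:,1]<350)&(S[:,2]>60)&(S[:,2]<400)
        if k.sum()>5: print(n,x,k.sum(),'ymin',np.percentile(S[k,1],[0,2,10]).round(),'z',np.percentile(S[k,2],[2,98]).round())
E
```

```text
wrist -150 223 ymin [151. 154. 160.] z [ 93. 100.]
wrist -120 5413 ymin [113. 115. 118.] z [ 65. 100.]
wrist -90 7762 ymin [118. 120. 124.] z [ 64. 134.]
wrist -60 6635 ymin [ 73. 127. 131.] z [ 63. 116.]
wrist -30 5551 ymin [133. 135. 138.] z [62. 93.]
wrist 0 4442 ymin [141. 143. 145.] z [61. 92.]
wrist 30 1265 ymin [149. 150. 151.] z [61. 89.]
side -180 110 ymin [261. 262. 265.] z [61. 90.]
side -150 1744 ymin [ 61.  75. 160.] z [ 62. 235.]
side -120 8943 ymin [ 60.  81. 170.] z [ 74. 395.]
side -90 1798 ymin [60. 65. 82.] z [ 65. 238.]
side -60 988 ymin [ 70. 171. 191.] z [ 64. 198.]
side -30 542 ymin [174. 182. 194.] z [ 64. 198.]
side 0 31 ymin [180. 182. 187.] z [163. 193.]
side 30 306 ymin [324. 324. 326.] z [371. 399.]
scene -180 147 ymin [262. 264. 267.] z [60. 89.]
scene -150 1881 ymin [ 63.  78. 169.] z [ 62. 233.]
scene -120 11509 ymin [ 60.  83. 198.] z [ 74. 395.]
scene -90 1886 ymin [60. 70. 83.] z [ 64. 240.]
scene -60 896 ymin [ 67. 190. 215.] z [ 62. 199.]
scene -30 414 ymin [193. 287. 295.] z [ 62. 105.]
```

The instrument starts at y≥113 mm and the gripper reaches only ±89 mm, so it's clear. Lowering to just above the deck.

{"method": "drive_tool", "body": {
  "series": [
    {"travel": [0, 0, 0.2], "twist": [0, 0, -0.003], "claw": -1},
    {"travel": [0, 0, 0.4], "twist": [0, 0, -0.003], "claw": -1},
    {"travel": [0, 0, 0.48], "twist": [0, 0, -0.003], "claw": -1},
    {"travel": [0, 0, 0.497], "twist": [0, 0, -0.003], "claw": -1},
    {"travel": [0, 0, 0.497], "twist": [0, 0, -0.003], "claw": -1},
    {"travel": [0, 0, 0.497], "twist": [0, 0, -0.003], "claw": -1}
  ]
}}

```text
clock: 7.1
ee_pos: [0.4395, 0.089, 0.0414]
tcp_rot: [-3.14, 0.0, -1.479]
wrist_force: [0.1, 0.0, -0.0]
opening: 0.135
```

```bash
cat > al.py <<'E'
from rect import *
s=robot.read_state(); e=s['ee_pos']; d=(e[:2]-O)*1e3
print('t',s['clock'],'tcp stage x,y,z',d@ex,d@ey,e[2]*1e3,'yaw',s['tcp_rot'][2]+np.pi/2-YAW,s['tcp_rot'][:2],'F',s['wrist_force']@np.append(ex,0),s['wrist_force']@np.append(ey,0),s['wrist_force'][2])
c=robot.read_camera('wrist'); hsv=cv2.cvtColor(c['img'],cv2.COLOR_BGR2HSV); blue=(hsv[...,1]>120)&(hsv[...,0]>100)&(hsv[...,0]<130)
f=lambda m:(lambda P:np.c_[(P[:,:2]-O)@ex,(P[:,:2]-O)@ey,P[:,2]]*1e3)(world(c,m))
S=f(blue); S=S[(abs(S[:,1])<26)&(S[:,0]>-160)]
x1=np.percentile(S[:,0],99.8); print('nose x',x1)
for a in(-10,-30,-50,-70):
    y=S[abs(S[:,0]-x1-a)<8]; print('carr',a,y[:,1].min().round(1),y[:,1].max().round(1),'mid',((y[:,1].min()+y[:,1].max())/2).round(2),'z',np.percentile(y[:,2],90).round(1))
G=f(~blue); k=(G[:,2]>19)&(G[:,2]<27)&(abs(G[:,1])<45)
for x in(-50,-30,-10,10,30,50):
    y=G[k&(abs(G[:,0]-x)<10),1]
    if len(y)>10: print('deck',x,np.percentile(y,[1,99]).round(1),'mid',np.percentile(y,[1,99]).mean().round(2))
E
python3 al.py; python3 rect.py pics/r2.png
```

```text
t 7.1 tcp stage x,y,z -105.84548032846706 1.021276576406325 41.384520777616686 yaw 0.002225848299584804 [-3.1398  0.0002] F 0.06327882327951871 0.021143582696590876 -0.01775365551631436
nose x -11.429441463564842
carr -10 -16.7 18.9 mid 1.13 z 36.0
carr -30 -18.2 18.9 mid 0.35 z 36.4
carr -50 -16.7 18.9 mid 1.07 z 36.7
carr -70 -16.7 18.8 mid 1.07 z 36.6
deck -50 [-35.2  35.3] mid 0.06
deck -30 [-35.5  35.1] mid -0.19
deck -10 [-35.  35.] mid 0.03
deck 10 [-35.   34.9] mid -0.07
deck 30 [-34.9  35.2] mid 0.13
```

The carrier sits about 1 mm to the +y side and is parallel to the stage. I'll shift it and lower gently, watching the force.

{"method": "drive_tool", "body": {
  "series": [
    {"travel": [0.007, 0, 0], "twist": [0, 0, 0], "claw": -1},
    {"travel": [0.007, 0, 0.02], "twist": [0, 0, 0], "claw": -1},
    {"travel": [0.007, 0, 0.03], "twist": [0, 0, 0], "claw": -1},
    {"travel": [0.007, 0, 0.036], "twist": [0, 0, 0], "claw": -1},
    {"travel": [0.007, 0, 0.036], "twist": [0, 0, 0], "claw": -1},
    {"travel": [0.007, 0, 0.036], "twist": [0, 0, 0], "claw": -1}
  ]
}}

```text
clock: 7.8
ee_pos: [0.4387, 0.0877, 0.035]
tcp_rot: [3.141, -0.0, -1.478]
wrist_force: [-0.4, 0.0, -0.5]
opening: 0.135
```

```bash
python3 al.py
```

```text
t 7.8 tcp stage x,y,z -106.78296484784553 -0.2258613144547945 34.951681012394474 yaw 0.0023008188874752145 [ 3.1414 -0.    ] F -0.3701070823033353 0.04532634760618877 -0.49560320702176636
nose x -12.356429167620036
carr -10 -17.8 17.7 mid -0.06 z 29.4
carr -30 -18.7 17.7 mid -0.48 z 29.9
carr -50 -21.2 17.6 mid -1.76 z 30.1
carr -70 -21.4 17.6 mid -1.87 z 30.2
deck -50 [-35.3  35.1] mid -0.11
deck -30 [-35.2  35. ] mid -0.08
deck -10 [-35.   34.9] mid -0.03
deck 10 [-35.   34.9] mid -0.05
deck 30 [-35.7  35.3] mid -0.18
```

Centred, with no contact yet. Lowering in 0.5 mm steps.

{"method": "drive_tool", "body": {
  "series": [
    {"travel": [0, 0, 0.003], "twist": [0, 0, 0], "claw": -1},
    {"travel": [0, 0, 0.006], "twist": [0, 0, 0], "claw": -1},
    {"travel": [0, 0, 0.006], "twist": [0, 0, 0], "claw": -1}
  ]
}}

```text
clock: 8.15
ee_pos: [0.4387, 0.0877, 0.0341]
tcp_rot: [3.142, -0.0, -1.479]
wrist_force: [0.0, 0.6, -0.4]
opening: 0.137
```

{"method": "drive_tool", "body": {
  "series": [
    {"travel": [0, 0, 0.003], "twist": [0, 0, 0], "claw": -1},
    {"travel": [0, 0, 0.003], "twist": [0, 0, 0], "claw": -1}
  ]
}}

```text
clock: 8.35
ee_pos: [0.4387, 0.0877, 0.0338]
tcp_rot: [-3.142, -0.0, -1.478]
wrist_force: [-0.9, -0.8, 4.5]
opening: 0.136
```

It touched the deck with about 4 N. Sliding it into the mouth.

{"method": "drive_tool", "body": {
  "series": [
    {"travel": [0, -0.02, 0], "twist": [0, 0, 0], "claw": -1},
    {"travel": [0, -0.04, 0], "twist": [0, 0, 0], "claw": -1},
    {"travel": [0, -0.06, 0], "twist": [0, 0, 0], "claw": -1},
    {"travel": [0, -0.08, 0], "twist": [0, 0, 0], "claw": -1},
    {"travel": [0, -0.1, 0], "twist": [0, 0, 0], "claw": -1}
  ]
}}

```text
clock: 8.85
ee_pos: [0.4538, 0.0891, 0.0338]
tcp_rot: [3.141, -0.0, -1.478]
wrist_force: [-2.8, -0.2, 7.2]
opening: 0.138
```

```bash
python3 al.py
```

```text
t 8.85 tcp stage x,y,z -91.568174158462 -0.16384122413063412 33.83504843187249 yaw 0.0022964419051877127 [ 3.1414 -0.0001] F -2.841710240772176 0.08792840718205211 7.21477776762163
nose x 2.873353531474835
carr -10 -17.7 17.8 mid 0.02 z 28.6
carr -30 -18.6 17.7 mid -0.46 z 29.0
carr -50 -18.6 17.7 mid -0.43 z 29.2
carr -70 -21.2 17.8 mid -1.74 z 29.0
deck -50 [-34.9  34.7] mid -0.09
deck -30 [-35.1  34.9] mid -0.1
deck -10 [-35.1  34.9] mid -0.14
deck 10 [-35.  35.] mid -0.01
deck 30 [-35.1  35.2] mid 0.02
```

{"method": "drive_tool", "body": {
  "series": [
    {"travel": [0, -0.02, -0.002], "twist": [0, 0, 0], "claw": -1},
    {"travel": [0, -0.04, -0.002], "twist": [0, 0, 0], "claw": -1},
    {"travel": [0, -0.06, -0.002], "twist": [0, 0, 0], "claw": -1}
  ]
}}

```text
clock: 9.2
ee_pos: [0.4629, 0.0899, 0.0339]
tcp_rot: [3.141, -0.0, -1.479]
wrist_force: [-1.3, -0.1, 3.4]
opening: 0.131
```

{"method": "drive_tool", "body": {
  "series": [
    {"travel": [0, -0.02, 0], "twist": [0, 0, 0], "claw": -1},
    {"travel": [0, -0.04, 0], "twist": [0, 0, 0], "claw": -1}
  ]
}}

```text
clock: 9.4
ee_pos: [0.4688, 0.0905, 0.0339]
tcp_rot: [3.142, -0.0, -1.478]
wrist_force: [-1.5, 0.2, 1.7]
opening: 0.128
```

```bash
python3 al.py
```

```text
t 9.4 tcp stage x,y,z -76.49871962886245 -0.17284310836859176 33.92230903362873 yaw 0.0023002753250628005 [ 3.1415 -0.    ] F -1.4859304466245538 0.3531174001285864 1.684796909108451
nose x 17.935656124021833
carr -10 -18.6 17.8 mid -0.39 z 28.5
carr -30 -18.8 17.7 mid -0.55 z 28.9
carr -50 -18.6 17.7 mid -0.45 z 29.2
carr -70 -18.7 17.6 mid -0.54 z 29.1
deck -50 [-34.8  34.9] mid 0.04
deck -30 [-34.9  34.8] mid -0.07
deck -10 [-35.   34.9] mid -0.07
deck 10 [-35.1  35.2] mid 0.05
deck 30 [-35.1  35.1] mid -0.03
deck 50 [-35.2  35.2] mid 0.03
```

In the channel with little lateral force. The stop can't come before origin x=-12 and the origin is at -36, so the next 18 mm are safe.

{"method": "drive_tool", "body": {
  "series": [
    {"travel": [0, -0.015, 0], "twist": [0, 0, 0], "claw": -1},
    {"travel": [0, -0.03, 0], "twist": [0, 0, 0], "claw": -1},
    {"travel": [0, -0.045, 0], "twist": [0, 0, 0], "claw": -1},
    {"travel": [0, -0.06, 0], "twist": [0, 0, 0], "claw": -1}
  ]
}}

```text
clock: 9.85
ee_pos: [0.4778, 0.0913, 0.034]
tcp_rot: [-3.142, -0.0, -1.479]
wrist_force: [-1.5, 0.2, 2.6]
opening: 0.135
```

{"method": "drive_tool", "body": {
  "series": [
    {"travel": [0, -0.015, 0], "twist": [0, 0, 0], "claw": -1},
    {"travel": [0, -0.03, 0], "twist": [0, 0, 0], "claw": -1}
  ]
}}

```text
clock: 10.05
ee_pos: [0.4809, 0.0915, 0.0339]
tcp_rot: [3.139, -0.001, -1.478]
wrist_force: [-8.7, -0.4, 13.6]
opening: 0.138
```

{"method": "drive_tool", "body": {
  "series": [
    {"travel": [0, -0.015, 0], "twist": [0, 0, 0], "claw": -1},
    {"travel": [0, -0.03, 0], "twist": [0, 0, 0], "claw": -1}
  ]
}}

```text
clock: 10.25
ee_pos: [0.4841, 0.0917, 0.0339]
tcp_rot: [3.137, -0.001, -1.478]
wrist_force: [-9.6, -1.1, 13.9]
opening: 0.133
```

```bash
python3 al.py; python3 look.py pics/w4.png clip_left clip_right
```

```text
t 10.25 tcp stage x,y,z -61.15285056716922 -0.28153569527640987 33.91293157309924 yaw 0.0025774531383851718 [ 3.1369 -0.0012] F -9.660026963425938 -0.23187578465279027 13.860716905667871
nose x 33.220015754523125
carr -10 -17.9 17.7 mid -0.13 z 28.9
carr -30 -18.0 17.5 mid -0.24 z 28.9
carr -50 -18.7 17.6 mid -0.59 z 29.1
carr -70 -18.7 17.6 mid -0.55 z 29.2
deck -50 [-35.2  34.8] mid -0.22
deck -30 [-35.   34.7] mid -0.14
deck -10 [-35.  35.] mid -0.01
deck 10 [-35.1  35.1] mid -0.03
deck 30 [-35.1  35.2] mid 0.02
deck 50 [-34.9  35.1] mid 0.08
{'clock': 10.3, 'joint_pos': array([-0.0736,  0.4797, -0.2928,  2.1081,  0.2423,  0.589 , -2.0164]), 'ee_pos': array([0.4846, 0.0918, 0.0339]), 'tcp_rot': array([ 3.1376, -0.0011, -1.4783]), 'wrist_force': array([-8.0984, -1.1465, 10.4611]), 'opening': 0.13386002468633415}
cam [0.5697 0.0998 0.1941]Traceback (most recent call last):
  File "look.py", line 8, in <module>
    for d in robot.tip_of(l,c): print(l,round(d['score'],2),np.array(d['centre']),np.array(proj(c,d['centre'])).round())
             ~~~~~~~~~~~~^^^^^
ValueError: it knows: carrier, carrier_grip, carrier_nose, cuvette_box, pen_blue, reagent, slide_box, stage, stage_home, stage_mouth, tape_roll
```

View pics/w4.png

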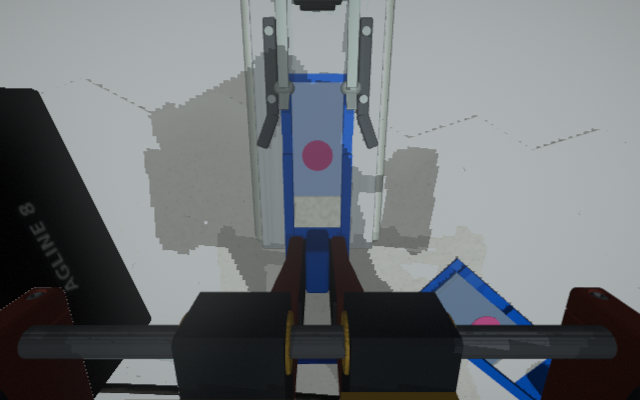

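The clips' noses, at (283,95) and (350,95), are on the bevel. Resistance is about 9 N and the upward force about 14 N, so I'll ease the press slightly and go on.

{"method": "drive_tool", "body": {
  "series": [
    {"travel": [0, 0, -0.003], "twist": [0, 0, 0], "claw": -1},
    {"travel": [0, 0, -0.003], "twist": [0, 0, 0], "claw": -1}
  ]
}}

```text
clock: 10.55
ee_pos: [0.4847, 0.0918, 0.034]
tcp_rot: [3.138, -0.001, -1.478]
wrist_force: [-5.5, 0.0, 4.8]
opening: 0.132
```

{"method": "drive_tool", "body": {
  "series": [
    {"travel": [0, -0.01, 0], "twist": [0, 0, 0], "claw": -1},
    {"travel": [0, -0.02, 0], "twist": [0, 0, 0], "claw": -1}
  ]
}}

```text
clock: 10.75
ee_pos: [0.4869, 0.0919, 0.0339]
tcp_rot: [3.137, -0.001, -1.478]
wrist_force: [-8.5, -1.1, 7.7]
opening: 0.137
```

{"method": "drive_tool", "body": {
  "series": [
    {"travel": [0, -0.01, 0], "twist": [0, 0, 0], "claw": -1},
    {"travel": [0, -0.02, 0], "twist": [0, 0, 0], "claw": -1}
  ]
}}

```text
clock: 10.95
ee_pos: [0.4896, 0.0921, 0.0339]
tcp_rot: [3.136, -0.001, -1.478]
wrist_force: [-9.4, -0.9, 10.3]
opening: 0.137
```

{"method": "drive_tool", "body": {
  "series": [
    {"travel": [0, -0.01, -0.002], "twist": [0, 0, 0], "claw": -1},
    {"travel": [0, -0.02, -0.002], "twist": [0, 0, 0], "claw": -1}
  ]
}}

```text
clock: 11.15
ee_pos: [0.4925, 0.0922, 0.0339]
tcp_rot: [3.136, -0.001, -1.478]
wrist_force: [-8.6, -0.3, 6.5]
opening: 0.135
```

{"method": "drive_tool", "body": {
  "series": [
    {"travel": [0, -0.01, 0], "twist": [0, 0, 0], "claw": -1},
    {"travel": [0, -0.02, 0], "twist": [0, 0, 0], "claw": -1}
  ]
}}

```text
clock: 11.35
ee_pos: [0.4962, 0.0927, 0.034]
tcp_rot: [3.137, -0.001, -1.478]
wrist_force: [-4.7, -0.5, 2.5]
opening: 0.131
```

{"method": "drive_tool", "body": {
  "series": [
    {"travel": [0, -0.01, 0], "twist": [0, 0, 0], "claw": -1},
    {"travel": [0, -0.02, 0], "twist": [0, 0, 0], "claw": -1}
  ]
}}

```text
clock: 11.55
ee_pos: [0.4993, 0.0929, 0.034]
tcp_rot: [3.137, -0.001, -1.478]
wrist_force: [-5.4, -0.4, 3.1]
opening: 0.131
```

```bash
python3 al.py|head -4
```

```text
t 11.55 tcp stage x,y,z -45.877928193804976 -0.4518573277305198 33.99671300445841 yaw 0.002446348132353865 [ 3.1374 -0.001 ] F -5.426960789508571 0.07928933250286072 3.1121980654250327
nose x 48.49752658505584
carr -10 -14.1 14.0 mid -0.07 z 27.9
carr -30 -18.1 17.4 mid -0.33 z 28.0
```

The force dropped from 9 to 5 N, so the clips are now on the flat rail. That puts home near TCP stage x ≈ -32. Going on in 3 mm steps, then finer.

{"method": "drive_tool", "body": {
  "series": [
    {"travel": [0, -0.01, 0], "twist": [0, 0, 0], "claw": -1},
    {"travel": [0, -0.02, 0], "twist": [0, 0, 0], "claw": -1}
  ]
}}

```text
clock: 11.8
ee_pos: [0.5026, 0.0933, 0.034]
tcp_rot: [3.138, -0.001, -1.478]
wrist_force: [-5.9, -1.1, 1.2]
opening: 0.134
```

{"method": "drive_tool", "body": {
  "series": [
    {"travel": [0, -0.01, 0], "twist": [0, 0, 0], "claw": -1},
    {"travel": [0, -0.02, 0], "twist": [0, 0, 0], "claw": -1}
  ]
}}

```text
clock: 12.0
ee_pos: [0.5057, 0.0935, 0.034]
tcp_rot: [3.138, -0.001, -1.478]
wrist_force: [-4.8, -0.6, 2.5]
opening: 0.135
```

{"method": "drive_tool", "body": {
  "series": [
    {"travel": [0, -0.007, 0], "twist": [0, 0, 0], "claw": -1},
    {"travel": [0, -0.014, 0], "twist": [0, 0, 0], "claw": -1}
  ]
}}

```text
clock: 12.2
ee_pos: [0.5101, 0.0942, 0.0345]
tcp_rot: [-3.141, 0.0, -1.479]
wrist_force: [2.0, 0.2, -3.3]
opening: 0.132
```

```bash
python3 al.py|head -4
```

```text
t 12.2 tcp stage x,y,z -35.08252074054068 -0.1046005769992126 34.48222467052648 yaw 0.0022441388228749692 [-3.1406  0.0003] F 2.0094530428037967 0.008052054897453946 -3.272606641525906
nose x 59.343766285095036
carr -10 -13.8 13.4 mid -0.18 z 28.1
carr -30 -13.6 13.6 mid -0.01 z 30.1
```

The force reversed and the tilt relaxed, which looks like the snap. I'll ease the lift off and look at the clips.

{"method": "drive_tool", "body": {
  "series": [
    {"travel": [0, 0, 0.003], "twist": [0, 0, 0], "claw": -1},
    {"travel": [0, 0, 0.003], "twist": [0, 0, 0], "claw": -1}
  ]
}}

```text
clock: 12.45
ee_pos: [0.5103, 0.0943, 0.0343]
tcp_rot: [-3.14, 0.0, -1.479]
wrist_force: [2.2, 0.6, -2.6]
opening: 0.137
```

```bash
python3 al.py|head -4; python3 - <<'E'
from rect import *
c=robot.read_camera('wrist')
im=cv2.resize(c['img'][0:200,230:410],None,fx=4,fy=4,interpolation=cv2.INTER_CUBIC)[:600]; 
cv2.imwrite('pics/c4.png',im)
P=world(c,np.ones((400,640),bool)); S=np.c_[(P[:,:2]-O)@ex,(P[:,:2]-O)@ey,P[:,2]]*1e3
for x in range(10,64,4):
    print(x,[ (np.percentile(S[k,2],[50,95]).round(1) if (k:=(abs(S[:,0]-x)<2)&(abs(S[:,1]-y)<2.5)).sum()>3 else None) for y in(16,-16)])
E
```

```text
t 12.45 tcp stage x,y,z -34.858466800047296 -0.0453920842063999 34.324789561813034 yaw 0.002151148345687831 [-3.1403  0.0003] F 2.251780098936028 0.4274395359634126 -2.6483277348381784
nose x 59.57838454038922
carr -10 -13.8 13.5 mid -0.14 z 28.2
carr -30 -13.7 13.7 mid 0.03 z 31.6
10 [array([28.8, 30. ]), array([28.9, 29.7])]
14 [array([28.9, 29.7]), array([28.9, 29.9])]
18 [array([34.5, 35.9]), array([34.7, 35.8])]
22 [array([32.9, 34.7]), array([33. , 34.5])]
26 [array([31.9, 32.9]), array([31.9, 32.7])]
30 [array([32.8, 34.1]), array([32.9, 34.1])]
34 [array([32.7, 33.6]), array([32.8, 33.9])]
38 [array([32.7, 33.8]), array([32.9, 34. ])]
42 [array([33.1, 34. ]), array([33., 34.])]
46 [array([32.9, 34.2]), array([33. , 34.1])]
50 [array([32.9, 34.1]), array([32.9, 33.9])]
54 [array([32.9, 34.1]), array([33. , 34.1])]
58 [array([33.1, 34.2]), array([32.9, 34.1])]
62 [array([33. , 34.2]), array([32.9, 34.1])]
```

View pics/c4.png

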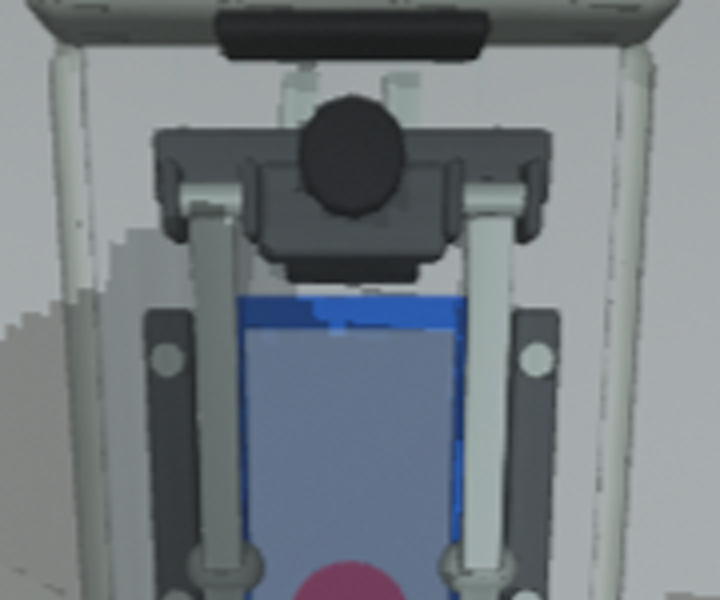

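Both clips lie flat: their tops hold at 32.9 mm from x=30 to 62 on each side, so they have snapped in. I'll take off the slight lift and nudge forward 1 mm to feel the seat.

{"method": "drive_tool", "body": {
  "series": [
    {"travel": [0, 0, 0.003], "twist": [0, 0, 0], "claw": -1},
    {"travel": [0, -0.004, 0.003], "twist": [0, 0, 0], "claw": -1},
    {"travel": [0, -0.004, 0.003], "twist": [0, 0, 0], "claw": -1}
  ]
}}

```text
clock: 12.85
ee_pos: [0.5103, 0.0943, 0.034]
tcp_rot: [-3.141, -0.0, -1.478]
wrist_force: [0.9, 0.2, -0.3]
opening: 0.137
```

{"method": "drive_tool", "body": {
  "series": [
    {"travel": [0, -0.004, 0.001], "twist": [0, 0, 0], "claw": -1},
    {"travel": [0, -0.004, 0.001], "twist": [0, 0, 0], "claw": -1}
  ]
}}

```text
clock: 13.05
ee_pos: [0.5103, 0.0943, 0.0339]
tcp_rot: [3.141, -0.0, -1.478]
wrist_force: [-2.9, 0.7, 5.7]
opening: 0.132
```

It didn't move when nudged, with about 3 N of resistance, so it's seated at the stop. Letting go.

{"method": "drive_tool", "body": {
  "series": [
    {"travel": [0, 0, -0.002], "twist": [0, 0, 0], "claw": -1},
    {"travel": [0, 0, -0.002], "twist": [0, 0, 0], "claw": -0.3},
    {"travel": [0, 0, -0.002], "twist": [0, 0, 0], "claw": -0.3},
    {"travel": [0, 0, -0.002], "twist": [0, 0, 0], "claw": -0.3},
    {"travel": [0, 0, -0.002], "twist": [0, 0, 0], "claw": -0.3}
  ]
}}

```text
clock: 13.55
ee_pos: [0.5108, 0.0944, 0.0339]
tcp_rot: [-3.141, 0.0, -1.479]
wrist_force: [-0.4, 0.1, -0.4]
opening: 0.344
```

{"method": "drive_tool", "body": {
  "series": [
    {"travel": [0, 0, -0.05], "twist": [0, 0, 0], "claw": -0.3},
    {"travel": [0, 0, -0.2], "twist": [0, 0, 0], "claw": -0.3},
    {"travel": [0, 0, -0.4], "twist": [0, 0, 0], "claw": -0.3},
    {"travel": [0, 0, -0.6], "twist": [0, 0, 0], "claw": -0.3},
    {"travel": [0, 0, -0.6], "twist": [0, 0, 0], "claw": -0.3}
  ]
}}

```text
clock: 14.05
ee_pos: [0.5134, 0.0952, 0.1282]
tcp_rot: [-3.134, 0.001, -1.479]
wrist_force: [0.2, -0.2, -0.4]
opening: 0.348
```

```bash
python3 al.py|head -6; python3 - <<'E'
from rect import *
c=robot.read_camera('wrist'); cv2.imwrite('pics/w5.png',c['img'])
P=world(c,np.ones((400,640),bool)); S=np.c_[(P[:,:2]-O)@ex,(P[:,:2]-O)@ey,P[:,2]]*1e3
for x in range(-50,64,6):
    print(x,[ (np.percentile(S[k,2],[50,95]).round(1) if (k:=(abs(S[:,0]-x)<2)&(abs(S[:,1]-y)<2)).sum()>3 else None) for y in(16,-16)])
E
```

```text
t 14.05 tcp stage x,y,z -31.648506335549662 0.5161917679797526 128.1978707498339 yaw 0.0020744618696476314 [-3.1342  0.001 ] F 0.20193324569429721 -0.2638564348200943 -0.3697620886068948
nose x 59.51288902541296
carr -10 -13.2 13.2 mid -0.01 z 27.2
carr -30 -13.5 -12.6 mid -13.04 z 30.2
carr -50 -18.1 17.7 mid -0.22 z 29.2
carr -70 -17.7 17.2 mid -0.23 z 29.2
-50 [array([22.3, 23. ]), array([22.3, 23.5])]
-44 [array([192.6, 204.4]), array([192.2, 203.9])]
-38 [array([171.4, 208.3]), array([174.8, 207.7])]
-32 [array([180.9, 213.6]), array([181. , 213.7])]
-26 [array([182.3, 218.7]), array([182.1, 218.3])]
-20 [array([187. , 224.3]), array([178.4, 221.4])]
-14 [array([225.5, 229.1]), array([228.5, 230.9])]
-8 [array([223.6, 229.2]), array([225.6, 229.4])]
-2 [array([222. , 229.2]), array([222.6, 229.2])]
4 [array([28.4, 29.2]), array([28.1, 29.2])]
10 [array([28.4, 29.1]), array([28.7, 29.4])]
16 [array([28.7, 29.6]), array([28.2, 29.4])]
22 [array([32.2, 34.5]), array([33.1, 34.2])]
28 [array([32.1, 33.1]), array([32.3, 33.7])]
34 [array([32.7, 33.6]), array([32.7, 33.6])]
40 [array([32.6, 33.8]), array([32.4, 33.6])]
46 [array([32.8, 33.7]), array([32.7, 33.6])]
52 [array([32.9, 34. ]), array([32.8, 33.7])]
58 [array([33.1, 34.2]), array([33. , 33.9])]
```

View pics/w5.png

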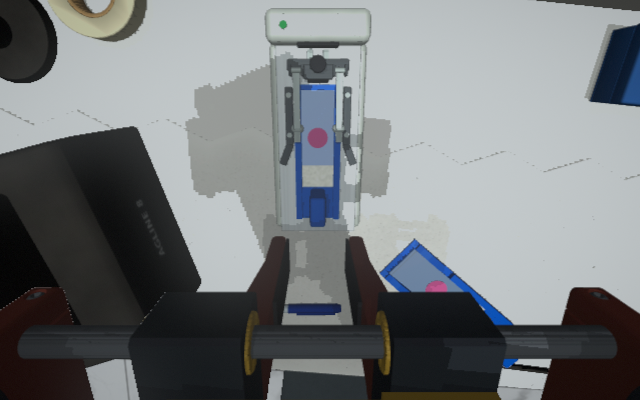

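The view shows the carrier lying flat in the channel at (318,150). Its nose is still at 59.5 mm, as it was before release, and both clips are level at about 33 mm. The gripper is clear of everything and the forces are near zero, so I'm handing in.

```bash
python3 -c "
from cell import robot
print(robot.hand_in())"
```

```text
the job is handed in; nothing more can be done
None
```

The small blue carrier is loaded in the slide reader's stage, lying flat with both clips snapped into its notches. I handed the job in at about 14 s of the 56 s limit; no verdict is reported.

- **Carrier choice:** I took the smaller of the two. It measured about 95 mm from grip to nose with its grip top at 31 mm, as described; the look-alike measured about 133 mm and 40 mm.
- **Loading:** I gripped it by its upright grip, laid it on the deck before the channel and slid it in. Resistance reached about 10 N on the bevel and about 5 N once the clips were on the rails. The highest upward force I read was about 14 N, briefly on the bevel, so I eased the press.
- **Seating:** The push force then dropped and reversed, which marks the snap. A further nudge of about 1 mm met about 3 N with no movement, so I took it to be at the stop. Home was about 5 mm farther in than mid range.
- **Last checks after release:** The nose had stayed at 59.5 mm along the stage. Rail height was even along the carrier at about 29 mm by the camera, which reads about 1.5 mm low. Both clips lay level along their length. The gripper was about 9 cm above, touching nothing.
- **Not measured:** The clip angles can't be read directly, so I judged them from the depth pictures. I saw no sign that the arm touched anything else, but I didn't re-measure the other things' positions.

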